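Lock the medicine box with its curved pin

ROBOT

A 6-joint arm with a two-finger parallel gripper is mounted at the origin on a cart in front of the work surface, level with it; the furniture and walls round the work are solid. World frame = base frame: x ahead of the robot, y to its left, z up, the work surface at z = 0. Lengths are in m, angles in degrees, forces in N, time in s.
With the tool pointing down it reaches from about 0.4 to 0.825 m from the base axis. Payload 7 kg.
Tool frame: the origin (TCP) lies at the very end of the fingers, on their centre line; the grasp point (between the pads) lies 19 mm behind it; z points along the fingers, y is the line along which they close (so a half turn about z gives the same grasp; the last joint's range is limited). The gripper opens to 88 mm and grips with 3 to 60 N. Pads are 19 mm wide; open, the fingers measure 130 mm over their backs; the gripper's body (78 mm by 193 mm) begins 47 mm behind the grasp point.
Start: joints at [84.689, 20.546, 0.682, 0, -70.136, -16.507], TCP at [0.251, 0.627, 0.227] pointing down, gripper open.
Joint ranges: [-176.03, 176.03], [-82.01, 121.73], [-58.28, 71.71], [-173.87, 95.51], [-174.79, -0.11], [-173.66, 173.66]. Speed limits (degrees/s): [136.94, 136.94, 172.46, 180, 180, 180].

INTERFACE

Orientations are given as [roll, pitch, yaw] about the fixed x, y, z axes, in that order (R = Rz(yaw) Ry(pitch) Rx(roll)).
In Python, from plant import get_state, imaging, r, finder gives the robot as it stands.
- The arm moves only by the shell command python3 -m handwheel 'ROWS' [FORCE]. ROWS is JSON, a list of rows, each a list of 5 numbers: the closure, from 0 (fully open) to 1 (shut), then the shift along the world's x, y, z in cm, then the turn about the world's z in degrees. A call has 1 to 8 rows; each row is the pose to reach, as a shift and turn from the pose commanded when the call began; what a row does not reach only later rows make up. A row lasts 1/8 s, in which the tool goes at most 62.5 mm and 10.7 degrees, less where a joint would pass 70% of its speed; a pose out of reach is approached as far as the arm can. A call with a gripper value outside its range is refused whole. The fingers move at their own pace and stop on an object; FORCE is the grip in N (left out, the last holds). Time passes only in rows, so rows that repeat a pose let the fingers close. It gives the time, the measured TCP pose, the force, the opening and the grip force at its end, in the units of the state.
- get_state(): the state, without advancing time (a new reading comes with each control period).
- imaging.capture(name): name is "scene" or "side" or "wrist"; returns (picture, depth): 420x560x3 uint8, red, green, blue; 420x560 float32, m along the optical axis (not along the pixel's ray), 0 where there is no reading.
- imaging.get_calibration(name): a dict with "fx", "fy", "cx", "cy" (pixels), "dist" ([k1, k2, p1, p2, k3] as OpenCV has them; the pictures are not rectified), "rvec" (rotation vector, rad) and "tvec" (3), from world to camera coordinates, as OpenCV has them; the wrist camera has in their place "hand_eye" (4x4, takes a point from camera to tool coordinates, whose origin is the TCP and whose axes are the flange's). Camera axes: x right, y down, z forward; pixel columns grow to the right and rows downward; lengths in m; the calibration is good to about 2 mm. A picture is of the moment at which its call begins: read the wrist's pose just before it. get_calibration takes no time and is no camera call.
- r.close_job(): hands the job in; it is judged then, once.
Trained networks look in the newest picture that a camera, given by its name, has taken for a name from the list of things; names that differ only in an ending like _2 or _b are one class to them, and where a whole thing is asked for, a point or a joint stands for the part that bears it (a point fixed in the world has none). Each returns a list of dicts, best first, with "p" (0 to 1); they miss things now and then, are a little off and sometimes report something else, mostly with a low value. They report only what shows in the picture. A call takes as long as a camera call.
- finder.cut_out(camera, query): "region" (420x560 bool, what is visible of it) and "pixel" ([column, row] in pixels, amid what is visible of it).
The state is a dict: "time_s": time; "joints": joint angles; "qd": joint speeds; "joint_torque": joint torques, N m; "tcp_pos": TCP position; "eef_rot": TCP orientation; "contact_force": force on the tool from outside, world axes, zero at the start; "moment": the same for the moment, N m; "gripper_width": finger opening in m; "gripper_force": force on a finger pad.
Only numpy, scipy, OpenCV 4.12 (cv2) and the standard library are available. Lean on these libraries where they do the work, as an engineer would, in place of code of your own. Each camera call takes 0.05 s, during which the arm holds its last target. There are 200 camera calls.

TASK

Lock the wooden medicine box: press its sloping lid fully shut, fold the steel hasp strap flat over the staple, and then pass the curved pin through the eye of the staple, following its bend, until the staple sits round the middle of the bend. Use a light hand: do not lean on the box or force the pin, back off and feel for the way when it catches. Leave the pin hanging there on its own, and do not knock or shift the tall feeding bottle, the dropper bottle, the dosing syringe or the pacifier standing round the box.

Things in the scene. Friction and masses are not known exactly. Their poses are not given: they have to be found in the camera images.
- med_box: Wooden medicine box, fixed, 206 wide (y), 206 deep (x), front 50, back 164 high. Origin: centre of its underside; x to its back, y to its left seen from the front, z up. Its top slopes 0.56 rad down to the front and ends at the back in a level shelf 24 deep. The slope's lower 100 mm is a fixed board with the staple, the rest is the hinged lid with a white cross.
- slope_edge (a point): Middle of the slope's front edge: box (-0.103, 0, 0.050), axes as the box. In these words u is the distance up the slope from here (box direction (0.847, 0, 0.531)) and n the height square off it ((-0.531, 0, 0.847)), m. Fixed board u 0 to 0.100, lid u 0.1015 to 0.215, both 206 wide and flush at n = 0 when the lid is shut.
- lid_hinge (a point): Middle of the lid's hinge line, along the slope's back edge: u 0.215, n 0, box (0.079, 0, 0.164), axes as the box.
- box_lid (a joint): The lid's hinge. 0 = shut; grows (rad) as its front edge, 114 mm from the hinge, rises. It starts partly open. Stiff: it stays where it is left; about 2 to 4 N at the front edge pushes it down on to its stop.
- hasp_strap (a joint): The hasp's hinge on the lid. 0 = strap flat over the staple, 1.57 = standing square off the lid, more = leaning back over the lid (rad). It starts standing up. It stays where it is left and yields to 1 or 2 N.
- hasp_axis (a point): Middle of the strap's hinge barrel (axis along y, 28 long, top at n 0.007), fixed to the lid at u 0.120, n 0.004 with the lid shut; lid axes. The strap is a steel plate 30 wide, 2.6 thick, 76 long. Shut it reaches down the slope to u 0.0435, its top at n 0.004; its slot (31 x 10) lies round the staple.
- strap_end (a point): Middle of the strap's free end, 76 mm from its hinge axis.
- staple_place (a point): Nominal centre of the staple's eye: u 0.066, n 0.0083; x up the slope, y = box y, z square off the slope. The staple (6 x 6 bar, fast) sits on an adjustable plate and may stand up to 4.5 mm higher or lower on the slope (x) than this: feel or look for it. Leg centres 14.4 apart (x), top at n 0.0187; the eye looks along y, 8.4 clear between the legs, n 0.004 to 0.0127 over the shut strap.
- curved_pin: Loose pin: 5 mm steel wire, an arc of radius 20 (wire centre) and a shank with an upright black grip. Origin: the arc's centre, at the underside; z up, wire centre at z 0.0025; x to the middle of the bend. The arc runs from the square-cut tip at -100 deg (-y side) through 0 to +100 deg, then the wire bends back to the x axis at x -0.026 and enters the grip. 50 to 100 g.
- pin_tip (a point): The tip of the pin's wire: pin (-0.0035, -0.0197, 0.0025). Axes as the pin.
- bend_mid (a point): The middle of the bend, wire centre: pin (0.020, 0, 0.0025).
- bend_left (a point): Wire centre 35 deg from the middle towards the shank: pin (0.0164, 0.0115, 0.0025).
- bend_right (a point): Wire centre 35 deg from the middle towards the tip: pin (0.0164, -0.0115, 0.0025).
- pin_grip (a point): Middle of the black grip, 25 mm above the pin's underside: pin (-0.041, 0, 0.025). The grip is 26 long (pin x), 10 thick (pin y), 34 tall from the underside. The pin starts flat on the worktop, grip up, on the robot's right in front of the box or on its left beside the box.
- dropper: Bystander: brown glass dropper bottle, 34 x 34 x 102, upright, loose; it stands on the side of the box where the pin is not. Origin: centre of its underside.
- bottle_tall: Bystander: the tall feeding bottle, green collar, 78 x 78 x 162, upright, loose, on the robot's right, nearest the box; two shorter ones stand fixed beyond it. Origin: centre of its underside.
- syringe: Bystander: dosing syringe, 30 x 122 x 17, lying loose on the robot's left. Origin: centre of its underside.
- soother: Bystander: blue pacifier, 36 x 54 x 43, lying loose on the robot's left. Origin: centre of its underside.

How it is judged:
By the outcome, as a careful person would: the job done as asked, in the order asked, and still so for the second after the job is handed in, with the robot touching nothing.
It also fails if it takes over 72 s, if anything falls off the work surface, if the arm or the gripper's body presses on something with over 40 N, if the wrist force passes 120 N, or if a joint passes its speed limit or range.

## Working session

There is one attempt and no reset: what is moved stays moved. The work goes in short steps, Python scripts to look and compute and a shell command to move; the robot and the scene stay as the last step left them, time stands still between calls to the robot, and variables do not carry over. Pictures are saved under pics/ and viewed, at most 13 in all, crops included, and the job is handed in when it is done.

```bash
ls; mkdir -p pics; cat > h.py <<'E'
import numpy as np, cv2
from plant import get_state, imaging, r, finder
from scipy.spatial.transform import Rotation as R
def cap(name):
    s=get_state(); im,d=imaging.capture(name); return s,im,d
def pts(name,s,d,mask):
    c=imaging.get_calibration(name)
    K=np.array([[c['fx'],0,c['cx']],[0,c['fy'],c['cy']],[0,0,1.]])
    v,u=np.nonzero(mask&(d>0)); z=d[v,u]
    n=cv2.undistortPoints(np.stack([u,v],1).astype(np.float64).reshape(-1,1,2),K,np.array(c['dist'])).reshape(-1,2)
    P=np.c_[n*z[:,None],z]
    if 'hand_eye' in c:
        H=np.array(c['hand_eye']); P=P@H[:3,:3].T+H[:3,3]
        return P@R.from_euler('xyz',s['eef_rot'],degrees=True).as_matrix().T+s['tcp_pos']
    Rm=cv2.Rodrigues(np.array(c['rvec'],float))[0]
    return (P-np.array(c['tvec']).ravel())@Rm
def save(n,im): cv2.imwrite('pics/'+n,im[:,:,::-1])
E
python3 - <<'E'
from h import *
print(get_state())
ims=[]
for n in('scene','side'):
    s,im,d=cap(n); save(n+'0.png',im)
    for q in('med_box','curved_pin','hasp_strap','dropper','bottle_tall'):
        for f in finder.cut_out(n,q)[:2]:
            P=pts(n,s,d,f['region']); print(n,q,round(f['p'],2),np.round(f['pixel']),len(P),np.round(np.median(P,0),3) if len(P) else'',np.round(np.percentile(P,[2,98],axis=0),3).tolist() if len(P) else '')
E
```

```text
pics
{'time_s': 0.0, 'joints': array([ 8.46889258e+01,  2.05935823e+01,  6.33295523e-01, -2.12263200e-02,
       -7.01335980e+01, -1.65072832e+01]), 'qd': array([-0.00295421,  0.02821391,  0.04436421,  0.04349978,  0.00187383,
       -0.05045154]), 'joint_torque': array([ 5.12811657e-04, -5.82718241e+01,  2.93053436e+01,  6.99672773e+00,
        6.93808499e-03, -1.57439986e-04]), 'tcp_pos': array([0.25070707, 0.6261946 , 0.22559132]), 'eef_rot': array([ 1.79904315e+02, -7.54758399e-03, -2.18255807e+01]), 'contact_force': array([ 0.36919956,  0.44382632, -0.51412966]), 'moment': array([-0.0324094 , -0.0292981 ,  0.01103729]), 'gripper_force': 0.0, 'gripper_width': 0.08769484093392736}
scene med_box 0.87 [286. 210.] 6275 [0.572 0.019 0.094] [[0.47, -0.084, 0.013], [0.696, 0.152, 0.172]]
scene curved_pin 0.42 [174. 214.] 39 [0.4   0.322 0.024] [[0.391, 0.315, 0.005], [0.413, 0.327, 0.038]]
scene hasp_strap 0.31 [285. 190.] 2166 [0.587 0.055 0.16 ] [[0.5, -0.023, 0.137], [0.706, 0.139, 0.211]]
scene dropper 0.86 [370. 304.] 331 [ 0.481 -0.32   0.051] [[0.472, -0.331, 0.001], [0.538, -0.296, 0.099]]
scene bottle_tall 0.93 [400. 253.] 1228 [ 0.656 -0.314  0.094] [[0.642, -0.344, 0.013], [0.702, -0.273, 0.152]]
scene bottle_tall 0.27 [282. 189.] 2074 [0.586 0.053 0.16 ] [[0.499, -0.024, 0.148], [0.697, 0.132, 0.212]]
side med_box 0.67 [257. 212.] 6053 [0.579 0.103 0.125] [[0.473, -0.023, 0.005], [0.718, 0.17, 0.183]]
side curved_pin 0.65 [297. 311.] 93 [0.399 0.33  0.027] [[0.387, 0.323, 0.007], [0.41, 0.334, 0.037]]
side hasp_strap 0.52 [266. 177.] 225 [0.581 0.014 0.188] [[0.563, -0.006, 0.151], [0.604, 0.028, 0.229]]
side dropper 0.51 [319. 162.] 217 [ 0.486 -0.303  0.045] [[0.471, -0.323, 0.001], [0.503, -0.295, 0.097]]
side bottle_tall 0.78 [266. 149.] 724 [ 0.672 -0.28   0.089] [[0.641, -0.32, 0.017], [0.712, -0.263, 0.153]]
```

View pics/scene0.png

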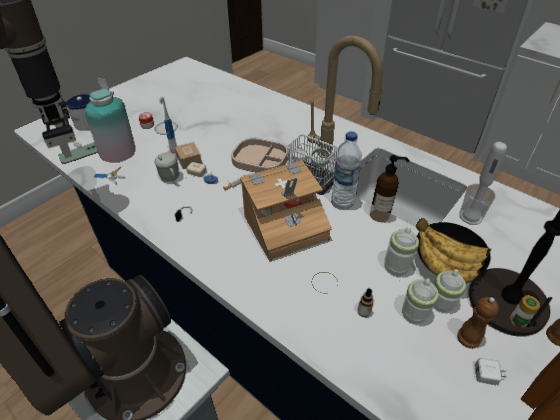

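View pics/side0.png

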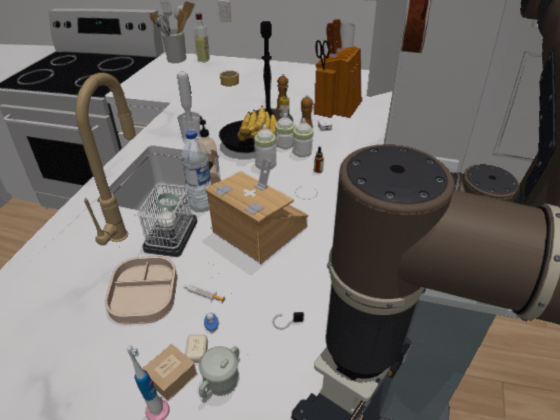

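The scene view shows the box at (286,210) with its lid part open and strap standing at (290,185), and the pin at (182,213). In the side view the pin is at (290,318) with its grip to the right. I'll fit the box pose next.

```bash
cat >> h.py <<'E'
from scipy.optimize import least_squares
def sdf(P,lid):  # box coords -> distance to nearest model face
    x,y,z=P.T; u=(x+.103)*.847+(z-.05)*.531; n=-(x+.103)*.531+(z-.05)*.847
    def rect(d,*c):
        q=d**2
        for v,a,b in c: q=q+np.maximum(0,np.maximum(a-v,v-b))**2
        return np.sqrt(q)
    D=[rect(n,(u,0,.1),(y,-.103,.103)),rect(x+.103,(z,0,.05),(y,-.103,.103))]
    top=np.minimum(.164,.05+(x+.103)*.627)
    for sy in(-.103,.103):
        D.append(np.sqrt((y-sy)**2+np.maximum(0,z-top)**2+np.maximum(0,abs(x)-.103)**2))
    a=u-.215; c,s=np.cos(lid),np.sin(lid); ul=a*c-n*s; nl=a*s+n*c   # un-rotate lid
    D.append(rect(nl,(ul,-.1135,0),(y,-.103,.103))); D.append(rect(z-.164,(x,.079,.103),(y,-.103,.103)))
    return np.min(D,0)
def tobox(P,p):
    c,s=np.cos(p[2]),np.sin(p[2]); d=P-np.array([p[0],p[1],0]); return np.c_[d[:,0]*c+d[:,1]*s,-d[:,0]*s+d[:,1]*c,P[:,2]]
def fitbox(P,p0):
    f=lambda p:sdf(tobox(P+[0,0,p[4]],p),p[3])
    best=None
    for yw in (p0[2]-.3,p0[2],p0[2]+.3):
        for l in (.2,.5) if len(p0)<4 else (p0[3],):
            q=least_squares(f,[p0[0],p0[1],yw,l,0],loss='soft_l1',f_scale=.002,x_scale=[.01,.01,.1,.1,.002],bounds=([0,-1,-3.2,-.05,-.006],[1,1,3.2,1.2,.006]))
            if best is None or q.cost<best.cost: best=q
    return best.x,np.median(f(best.x)),best.cost
E
python3 - <<'E'
from h import *
A=[]
for n in('scene','side'):
    s,im,d=cap(n); f=finder.cut_out(n,'med_box')[0]
    P=pts(n,s,d,cv2.erode(f['region'].astype(np.uint8),np.ones((3,3)))>0); P=P[P[:,2]>.01][::3]; A.append(P)
    print(n,fitbox(P,[.59,.03,.1]))
print(fitbox(np.vstack(A),[.59,.03,.1]))
print(np.round(imaging.get_calibration('wrist')['hand_eye'],3))
print({k:v for k,v in imaging.get_calibration('wrist').items() if k in('fx','cx','cy')})
E
```

```text
scene (array([ 0.59553747,  0.03692437,  1.12877292,  0.44414555, -0.00298013]), np.float64(0.001607966555867035), np.float64(0.02007127502821926))
side (array([ 0.55550964,  0.05286742, -0.42219851,  0.51677941,  0.00123734]), np.float64(0.006317134395910591), np.float64(0.03688350284312559))
(array([ 5.94376902e-01,  3.60723716e-02,  1.11875568e+00,  4.57674583e-01,
       -1.04192802e-03]), np.float64(0.0018620853102646467), np.float64(0.0725831257228967))
[[-0.    -0.955 -0.297  0.081]
 [ 1.    -0.001  0.    -0.001]
 [-0.    -0.297  0.955 -0.16 ]
 [ 0.     0.     0.     1.   ]]
{'fx': 318.2995771697187, 'cx': 280.88395037044023, 'cy': 211.50101570826075}
```

```bash
python3 -m handwheel '[[0,2,-4,7,-8],[0,5,-10,7,-18],[0,8,-16,7,-28],[0,11,-22,7,-38],[0,13,-28,7,-48],[0,13,-28,7,-58],[0,13,-28,7,-58]]'
python3 - <<'E'
from h import *
s,im,d=cap('wrist'); save('w1.png',im); print(s['tcp_pos'],s['eef_rot'],s['joints'])
for f in finder.cut_out('wrist','curved_pin')[:2]:
    P=pts('wrist',s,d,f['region']); print(f['p'],f['pixel'],len(P),np.median(P,0))
    G=P[P[:,2]>.02]; W=P[(P[:,2]<.012)]
    if len(G): print('grip',np.median(G,0),cv2.minAreaRect((G[:,:2]*1000).astype(np.float32)),G[:,2].max())
    if len(W): print('low',np.median(W,0),W.min(0),W.max(0))
for q in('syringe','soother'):
    for f in finder.cut_out('wrist',q)[:1]:
        P=pts('wrist',s,d,f['region']); print(q,f['p'],np.median(P,0))
E
```

```text
time_s: 1.68
tcp_pos: [0.3814, 0.345, 0.2973]
eef_rot: [-180.0, 0.1, -80.0]
contact_force: [0.4, 0.5, 0.1]
gripper_width: 0.0876
gripper_force: 0.0
[0.38143916 0.34496808 0.29729132] [-1.79955972e+02  6.06346453e-02 -8.00140144e+01] [ 6.40226893e+01  2.86556261e+00 -1.26888412e+01  2.83782848e-05
 -7.43706627e+01 -5.40367346e+01]
0.85 [255.4, 155.8] 366 [0.41831402 0.33133553 0.00707137]
grip [0.40150989 0.32477254 0.03462486] ((401.04681396484375, 325.60992431640625), (25.791545867919922, 9.510581970214844), 18.859941482543945) 0.03695975642421018
low [0.43936948 0.34669942 0.00594157] [0.40189796 0.31911058 0.00085789] [0.46060452 0.36091769 0.0116129 ]
syringe 0.93 [0.65469939 0.30972683 0.0160662 ]
soother 0.96 [0.59563297 0.38884219 0.01671251]
```

View pics/w1.png

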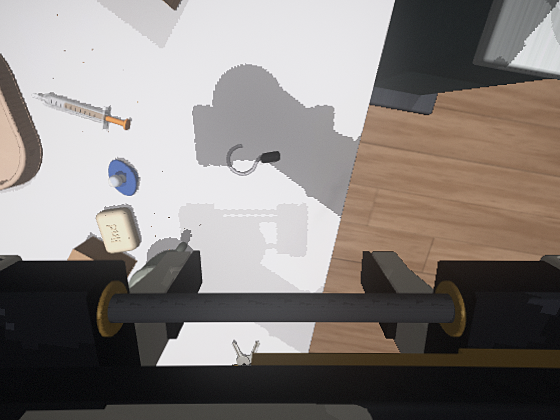

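The wrist view shows the pin's ring at (240,158) with its grip at (269,157). The syringe and soother are clear of it. Now over to the box.

```bash
python3 -m handwheel '[[0.5,2,-5,5,-6],[0.8,5,-10,5,-12],[0.84,8,-16,5,-20],[0.84,11,-22,5,-28],[0.84,14,-27,5,-36],[0.84,17,-32,5,-36],[0.84,19,-35,5,-36],[0.84,19,-35,5,-36]]' 20
python3 - <<'E'
from h import *
s,im,d=cap('wrist'); save('w2.png',im)
f=finder.cut_out('wrist','med_box')[0]
m=cv2.erode(f['region'].astype(np.uint8),np.ones((3,3)))>0
P=pts('wrist',s,d,m);P=P[(P[:,2]>.01)][::10]
print(f['p'],len(P),fitbox(P,[.594,.036,1.12]))
for q in('hasp_strap','staple_place'):
  for f in finder.cut_out('wrist',q)[:2]:
    Q=pts('wrist',s,d,f['region']); print(q,f['p'],f['pixel'],len(Q)); 
    if len(Q): print(np.median(Q,0),Q.min(0),Q.max(0))
E
```

```text
time_s: 2.88
tcp_pos: [0.5722, -0.0047, 0.3451]
eef_rot: [179.9, -0.1, -115.9]
contact_force: [-0.5, -0.0, -0.2]
gripper_width: 0.0159
gripper_force: 0.0
0.63 2130 (array([ 0.5924193 ,  0.03651352,  1.12487769,  0.44485628, -0.00177858]), np.float64(0.0005530405111083634), np.float64(0.002806108343227465))
hasp_strap 0.75 [280.9, 212.8] 185
[0.57949755 0.00544358 0.20733653] [ 0.56189261 -0.00646784  0.15607463] [0.5990286  0.02911035 0.23275974]
staple_place 0.6 [282.3, 155.1] 9343
[ 0.56196629 -0.0206904   0.07659908] [ 0.45562345 -0.09724867  0.00078564] [0.6733066  0.06086276 0.15066003]
```

View pics/w2.png

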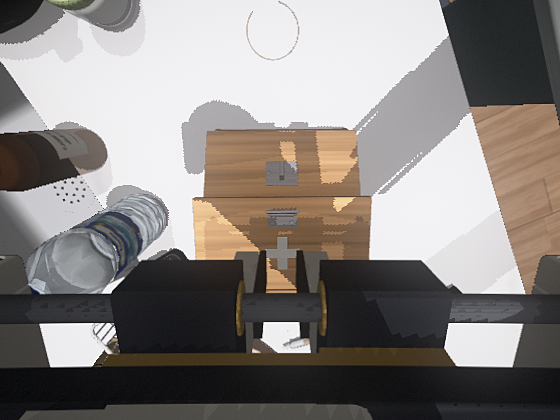

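The wrist view shows the fixed board at (282,165), staple plate (281,172), strap end-on (281,217) and lid cross (282,250). The fit is good to 0.6 mm: box at (0.592, 0.0365), yaw 64.5°, lid at 0.445 rad. I'll press the lid next with closed fingers, left of the strap.

```bash
cat >> h.py <<'E'
B=[.5924,.0365,1.1249]
def w(x,y,z): c,s=np.cos(B[2]),np.sin(B[2]); return np.array([B[0]+c*x-s*y,B[1]+s*x+c*y,z])
def wu(u,y,n): return w(-.103+.847*u-.531*n,y,.05+.531*u+.847*n)
E
python3 - <<'E'
from h import *
s,im,d=cap('wrist'); f=finder.cut_out('wrist','hasp_strap')[0]
Q=tobox(pts('wrist',s,d,f['region']),B)-[0,0,.0018]
e=Q[Q[:,2]>np.percentile(Q[:,2],70)]; print('strap end box',np.median(e,0),Q.max(0),Q.min(0))
E
python3 -m handwheel '[[1,-1,1,-1,11],[1,-2,2,-3,22],[1,-3,3,-5,33],[1,-4,4,-7,44],[1,-4.7,5.1,-9,55],[1,-4.7,5.1,-11,66],[1,-4.7,5.1,-12,77],[1,-4.7,5.1,-13,88]]' 20
```

```text
strap end box [-0.04107714 -0.00069598  0.22967057] [-0.01342685  0.01778173  0.23070446] [-0.04232634 -0.01344134  0.15264795]
time_s: 4.18
tcp_pos: [0.5236, 0.0486, 0.2166]
eef_rot: [-180.0, -0.0, -29.4]
contact_force: [0.9, 0.2, -0.0]
gripper_width: 0.0004
gripper_force: 0.0
```

```bash
python3 -m handwheel '[[1,0.1,-0.2,-3,3],[1,0.1,-0.2,-5.5,4],[1,0.1,-0.2,-6.2,4],[1,0.1,-0.2,-7,4],[1,0.1,-0.2,-7.8,4],[1,0.1,-0.2,-8.4,4],[1,0.1,-0.2,-8.8,4],[1,0.1,-0.2,-9.1,4]]'
```

```text
time_s: 5.18
tcp_pos: [0.525, 0.0456, 0.1255]
eef_rot: [-180.0, -0.0, -25.9]
contact_force: [-0.0, 0.0, 2.0]
gripper_width: 0.0005
gripper_force: 0.8
```

```bash
python3 -m handwheel '[[1,0,0,-0.3,0],[1,0,0,-0.6,0],[1,0,0,-0.8,0],[1,0,0,-0.9,0]]'; python3 -m handwheel '[[1,0,0,-0.1,0],[1,0,0,-0.1,0]]'
```

```text
time_s: 5.68
tcp_pos: [0.5248, 0.0456, 0.1164]
eef_rot: [180.0, 0.0, -25.9]
contact_force: [1.1, 0.4, 1.7]
gripper_width: 0.0005
gripper_force: 0.7
time_s: 5.92
tcp_pos: [0.5248, 0.0456, 0.1155]
eef_rot: [180.0, 0.0, -25.9]
contact_force: [-0.1, -0.3, 1.1]
gripper_width: 0.0003
gripper_force: 0.2
```

```bash
python3 -m handwheel '[[1,0,0,-0.05,0],[1,0,0,-0.1,0],[1,0,0,-0.1,0]]'; python3 -m handwheel '[[1,0,0,-0.05,0],[1,0,0,-0.1,0],[1,0,0,-0.1,0]]'
```

```text
time_s: 6.3
tcp_pos: [0.5249, 0.0456, 0.1146]
eef_rot: [180.0, -0.0, -25.9]
contact_force: [-0.2, 0.4, 0.4]
gripper_width: 0.0005
gripper_force: 0.5
time_s: 6.68
tcp_pos: [0.5249, 0.0456, 0.1135]
eef_rot: [180.0, 0.0, -25.9]
contact_force: [0.6, -0.0, 1.5]
gripper_width: 0.0004
gripper_force: 0.5
```

```bash
for i in 1; do python3 -m handwheel '[[1,0,0,-0.1,0],[1,0,0,-0.15,0],[1,0,0,-0.15,0]]'; done;  python3 -m handwheel '[[1,0,0,-0.1,0],[1,0,0,-0.1,0]]'
```

```text
time_s: 7.05
tcp_pos: [0.5248, 0.0456, 0.112]
eef_rot: [180.0, 0.0, -25.9]
contact_force: [0.6, -0.9, 1.0]
gripper_width: 0.0003
gripper_force: 0.4
time_s: 7.3
tcp_pos: [0.5248, 0.0456, 0.1109]
eef_rot: [180.0, 0.0, -25.9]
contact_force: [0.6, -0.1, 0.7]
gripper_width: 0.0002
gripper_force: 0.4
```

```bash
python3 -m handwheel '[[1,0,0,-0.1,0],[1,0,0,-0.15,0],[1,0,0,-0.15,0]]'; python3 -m handwheel '[[1,0,0,-0.1,0],[1,0,0,-0.15,0],[1,0,0,-0.15,0]]'
```

```text
time_s: 7.68
tcp_pos: [0.525, 0.0456, 0.1098]
eef_rot: [-180.0, -0.0, -25.9]
contact_force: [-1.0, 0.0, 5.0]
gripper_width: 0.0004
gripper_force: 1.9
time_s: 8.05
tcp_pos: [0.5251, 0.0457, 0.1095]
eef_rot: [-180.0, -0.1, -25.8]
contact_force: [-5.1, 0.7, 15.9]
gripper_width: 0.0004
gripper_force: 7.1
```

```bash
python3 - <<'E'
from h import *
s,im,d=cap('side'); f=finder.cut_out('side','med_box')[0]
P=pts('side',s,d,f['region']); Q=tobox(P,B); m=(Q[:,0]>0.03)&(Q[:,0]<.075)&(abs(Q[:,1])<.09)&(Q[:,2]>.1)
x,z=Q[m][:,0],Q[m][:,2]; A=np.polyfit(x,z,1); print(m.sum(),A,'lid',.56-np.arctan(A[0]), np.polyval(A,.079))
E
```

```text
287 [0.70038335 0.11173024] lid -0.050983200947115614 0.16706052300123872
```

Felt the stop at z 0.1095 (5 N at first touch, 16 N as I settled), so the lid is shut. Next I lift, turn and fold the strap, which now leans forward about 45°, with the fingers straddling the staple.

```bash
python3 -m handwheel '[[1,0,0,4,0],[1,0,0,9,0],[0.84,1,-1,10,-10],[0.84,2,-2,10,-20],[0.84,3,-3,10,-30],[0.84,4,-4,10,-40],[0.84,5,-4.7,10,-50],[0.84,5,-4.7,10,-60]]'; python3 -m handwheel '[[0.84,0,0,0,-10],[0.84,0,0,0,-20],[0.84,0,0,0,-30],[0.84,0,0,0,-30]]'
python3 - <<'E'
from h import *
s,im,d=cap('wrist'); save('w3.png',im[60:330,140:420].repeat(2,0).repeat(2,1))
f=finder.cut_out('wrist','med_box')[0]
P=pts('wrist',s,d,cv2.erode(f['region'].astype(np.uint8),np.ones((3,3)))>0);P=P[P[:,2]>.01][::10]
print(fitbox(P,[.5924,.0365,1.125,0.0]))
E
```

```text
time_s: 9.15
tcp_pos: [0.575, -0.0019, 0.2072]
eef_rot: [179.9, -0.0, -86.3]
contact_force: [-0.6, 0.1, -0.6]
gripper_width: 0.0144
gripper_force: 0.0
time_s: 9.65
tcp_pos: [0.5745, -0.0014, 0.2075]
eef_rot: [180.0, -0.0, -115.8]
contact_force: [-0.3, 0.5, 0.1]
gripper_width: 0.0142
gripper_force: 0.0
(array([ 0.58913689,  0.03966855,  1.12465498,  0.01126878, -0.00264009]), np.float64(0.0006231839009527285), np.float64(0.015071098863972981))
```

View pics/w3.png

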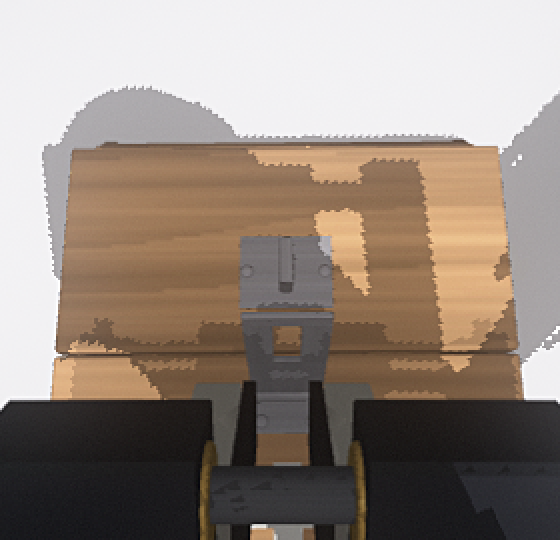

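The crop shows the lid flush, the staple bar at (286,265) and the strap slot at (287,340). Before folding I'll measure the staple.

```bash
python3 - <<'E'
from h import *
s,im,d=cap('wrist')
m=np.zeros(d.shape,bool); m[170:215,255:310]=1
P=pts('wrist',s,d,m); m2=np.zeros(d.shape,bool); m2[150:210,190:370]=1
for off in ([.5924,.0365,1.1249],):
    Q=tobox(P-[0,0,.002],off); x,y,z=Q.T; u=(x+.103)*.847+(z-.05)*.531; n=-(x+.103)*.531+(z-.05)*.847
    q=(n>.013)&(n<.024)&(u<.09)&(abs(y)<.02)
    print(q.sum(),'u',np.percentile(u[q],[0,5,50,95,100]),'y',np.percentile(y[q],[0,5,50,95,100]),'n',np.median(n[q]))
    pl=(n>-.004)&(n<.006)&(u<.1); print('plate n',np.median(n[pl]),'y edges strap:'); 
    st=(n>.03); print(np.percentile(y[st],[2,98]) if st.any() else '')
# board edges in y via picture points
Q=tobox(pts('wrist',s,d,m2|True)-[0,0,.002],B); x,y,z=Q.T; u=(x+.103)*.847+(z-.05)*.531; n=-(x+.103)*.531+(z-.05)*.847
g=(abs(n)<.006)&(u>.02)&(u<.09); print('board y',np.percentile(y[g],[0.5,99.5]),'n',np.median(n[g]))
g=(abs(n)<.006)&(abs(y)<.09)&(u<.05); print('board umin',np.percentile(u[g],0.5))
E
```

```text
162 u [0.05370232 0.05509273 0.06445809 0.0732156  0.07353376] y [-0.0018697  -0.00185946  0.00071814  0.00329634  0.00334975] n 0.018189169774551327
plate n 0.0005571290846592657 y edges strap:

board y [-0.09999015  0.10290952] n -0.000223524143654584
board umin -0.10546105481730633
```

```bash
python3 -m handwheel '[[0.84,0,0,-4,0],[0.84,0,0,-5.5,0],[0.84,0,0,-6.5,0],[0.84,0,0,-7.5,0],[0.84,0,0,-8.5,0],[0.84,0,0,-9.3,0],[0.84,0,0,-9.9,0],[0.84,0,0,-10.3,0]]'; python3 -m handwheel '[[0.84,0,0,-0.15,0],[0.84,0,0,-0.3,0],[0.84,0,0,-0.3,0]]'
```

```text
time_s: 10.8
tcp_pos: [0.5749, -0.0014, 0.1048]
eef_rot: [-180.0, -0.0, -115.9]
contact_force: [0.5, -0.6, 0.5]
gripper_width: 0.0144
gripper_force: 0.2
time_s: 11.18
tcp_pos: [0.5749, -0.0014, 0.1021]
eef_rot: [-180.0, 0.0, -115.9]
contact_force: [-1.4, 0.4, -0.0]
gripper_width: 0.0138
gripper_force: 0.0
```

```bash
python3 -m handwheel '[[0.84,0,0,-0.1,0],[0.84,0,0,-0.2,0],[0.84,0,0,-0.2,0]]'; python3 -m handwheel '[[0.84,0,0,-0.1,0],[0.84,0,0,-0.1,0]]'
```

```text
time_s: 11.55
tcp_pos: [0.5749, -0.0014, 0.1]
eef_rot: [-180.0, 0.0, -115.9]
contact_force: [-1.0, -0.2, 0.3]
gripper_width: 0.0141
gripper_force: 0.1
time_s: 11.8
tcp_pos: [0.5751, -0.0013, 0.0995]
eef_rot: [-180.0, 0.0, -115.9]
contact_force: [-1.2, 0.4, 3.9]
gripper_width: 0.014
gripper_force: 1.9
```

```bash
python3 -m handwheel '[[0.84,0,0,-0.05,0],[0.84,0,0,-0.05,0]]'; python3 -m handwheel '[[0.84,0,0,3,0],[0.84,0.6,1.2,8,0],[0.84,1,2,11,0],[0.84,1,2,11,0]]'
python3 - <<'E'
from h import *
s,im,d=cap('wrist'); save('w4.png',im[100:300,160:400].repeat(3,0).repeat(3,1)[:600])
m=np.zeros(d.shape,bool); m[120:260,220:345]=1
P=pts('wrist',s,d,m)
Q=tobox(P-[0,0,.002],B); x,y,z=Q.T; u=(x+.103)*.847+(z-.05)*.531; n=-(x+.103)*.531+(z-.05)*.847
q=(n>.013)&(n<.024)&(u<.09)&(abs(y)<.02)
print(q.sum(),'u',np.percentile(u[q],[0,5,95,100]),'y',np.percentile(y[q],[0,5,95,100]),'n',np.median(n[q]))
for a in(.046,.048,.085,.09,.095):
    k=(abs(u-a)<.003)&(abs(y)<.012)&(abs(n)<.03); o=(abs(u-a)<.003)&(abs(y)>.022)&(abs(y)<.05)&(abs(n)<.03); print(a,k.sum(),np.median(n[k]),np.median(n[o]))
E
```

```text
time_s: 12.05
tcp_pos: [0.5752, -0.0013, 0.0992]
eef_rot: [-180.0, 0.0, -115.9]
contact_force: [-1.8, 1.1, 7.6]
gripper_width: 0.0142
gripper_force: 3.1
time_s: 12.55
tcp_pos: [0.5864, 0.0194, 0.211]
eef_rot: [-179.8, 0.2, -115.8]
contact_force: [0.0, -0.3, -1.5]
gripper_width: 0.0142
gripper_force: 0.0
166 u [0.0536159  0.05488208 0.07331686 0.07364789] y [-0.00117076 -0.00113754  0.00394732  0.00401604] n 0.01827820235664214
0.046 137 0.0036748922322656155 -0.00034080140312195417
0.048 144 0.003653385021505336 -0.0003196767401375776
0.085 189 0.0037300422905665806 -0.0003053447971146199
0.09 175 0.0037144779738056827 -0.00032006832877741476
0.095 189 0.0036151003938915405 -0.00034739225564009435
```

View pics/w4.png

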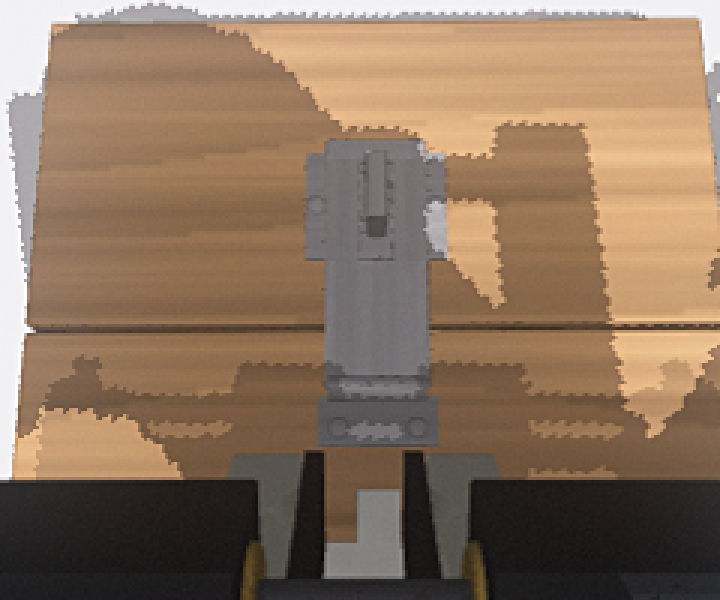

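The crop shows the strap flat, with the staple (376,185) standing through its slot; its n of 0.0037 matches. Staple centre is u 0.0636, y +0.001. Now the pin.

```bash
python3 -m handwheel '[[0.6,-2.5,4,0,-6],[0.6,-5,8.5,0,-12],[0.6,-8,13,0,-20],[0.6,-11,18,0,-28],[0.6,-14,23,0,-36],[0.6,-16.5,28,-3,-45.3],[0.6,-18.5,30.6,-6,-45.3],[0.6,-18.5,30.6,-8,-45.3]]'; python3 -m handwheel '[[0.6,0,0,0,0]]'
python3 - <<'E'
from h import *
s,im,d=cap('wrist'); save('w5.png',im); print(s['tcp_pos'],s['eef_rot'][2],s['joints'][5])
f=finder.cut_out('wrist','curved_pin')[0]
P=pts('wrist',s,d,cv2.dilate(f['region'].astype(np.uint8),np.ones((5,5)))>0); G=P[(P[:,2]>.029)&(P[:,2]<.045)]
print(f['p'],len(G),cv2.minAreaRect((G[:,:2]*1000).astype(np.float32)),np.median(G[:,2]))
W=P[(P[:,2]<.009)&(P[:,2]>.003)]; W=W[np.linalg.norm(W[:,:2]-np.mean(G[:,:2],0),axis=1)>.022]
q=least_squares(lambda c:np.hypot(W[:,0]-c[0],W[:,1]-c[1])-.02,[.44,.338],loss='soft_l1',f_scale=.001).x
g=(G[:,:2].max(0)+G[:,:2].min(0))/2; print(len(W),'arc centre',q,'grip',g,'yaw',np.degrees(np.arctan2(*(q-g)[::-1])),np.linalg.norm(q-g))
E
```

```text
time_s: 13.6
tcp_pos: [0.3977, 0.325, 0.1259]
eef_rot: [-179.9, -0.2, -161.0]
contact_force: [-0.3, -0.1, 0.8]
gripper_width: 0.0354
gripper_force: 0.0
time_s: 13.72
tcp_pos: [0.3985, 0.3231, 0.126]
eef_rot: [-179.8, -0.3, -161.2]
contact_force: [0.2, -0.3, 0.5]
gripper_width: 0.0354
gripper_force: 0.0
[0.39845515 0.32308958 0.12603275] -161.15250921282026 -132.09909969265757
0.89 346 ((400.0161437988281, 325.3925476074219), (25.73720359802246, 9.304067611694336), 18.685880661010742) 0.03495224793458539
481 arc centre [0.43855045 0.33844677] grip [0.40009708 0.32552832] yaw 18.569836327576635 0.04056535038813331
```

View pics/w5.png

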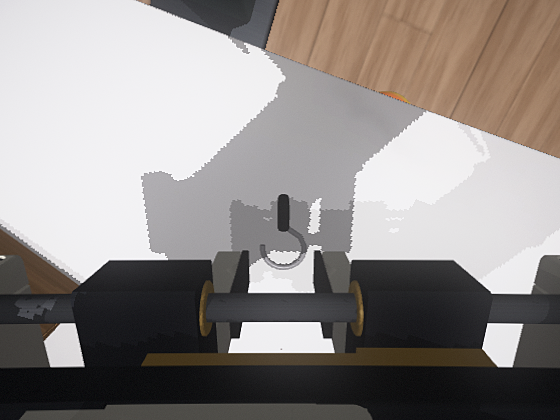

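The wrist view shows the grip at (283,212) upright and the ring at (283,245), between the fingers. I'll descend.

```bash
python3 -m handwheel '[[0.6,0.15,0.2,-4,-0.2],[0.6,0.15,0.2,-8,-0.2],[0.6,0.15,0.2,-9.5,-0.2],[0.6,0.15,0.2,-10.8,-0.2],[0.6,0.15,0.2,-11.8,-0.2],[0.6,0.15,0.2,-11.8,-0.2]]'
```

```text
time_s: 14.58
tcp_pos: [0.4014, 0.3266, 0.0105]
eef_rot: [-180.0, -0.0, -161.4]
contact_force: [0.5, -0.1, -0.4]
gripper_width: 0.0353
gripper_force: 0.0
```

```bash
python3 -m handwheel '[[0.6,-0.1,-0.1,-0.2,0],[0.9,-0.1,-0.1,-0.2,0],[1,-0.1,-0.1,-0.2,0],[1,-0.1,-0.1,-0.2,0],[1,-0.1,-0.1,-0.2,0],[1,-0.1,-0.1,-0.2,0]]' 25; python3 -m handwheel '[[1,0,0,3,0],[1,0,0,7,0],[1,0,0,11,0],[1,0,0,11,0],[1,0,0,11,0]]'
python3 - <<'E'
from h import *
s,im,d=cap('wrist'); save('w6.png',im[180:360,170:390].repeat(3,0).repeat(3,1)); print(s['tcp_pos'],s['eef_rot'])
f=finder.cut_out('wrist','curved_pin')[0]
P=pts('wrist',s,d,f['region']); Rm=R.from_euler('xyz',s['eef_rot'],degrees=True).as_matrix(); Q=(P-s['tcp_pos'])@Rm
print(f['p'],f['pixel'],len(Q)); k=(Q[:,0]<-.012)&(Q[:,0]>-.08)&(abs(Q[:,1])<.03)&(abs(Q[:,2])<.03); Q=Q[k]
print(len(Q),Q.min(0),Q.max(0),np.median(Q,0)); np.save('pinQ.npy',Q)
E
```

```text
time_s: 15.32
tcp_pos: [0.4005, 0.3257, 0.0088]
eef_rot: [180.0, 0.0, -161.4]
contact_force: [-1.3, 0.4, 2.7]
gripper_width: 0.0099
gripper_force: 25.0
time_s: 15.95
tcp_pos: [0.4, 0.3253, 0.1181]
eef_rot: [180.0, -0.0, -161.4]
contact_force: [-1.3, -0.6, -1.1]
gripper_width: 0.0098
gripper_force: 25.0
[0.40001323 0.32526242 0.11811303] [ 1.79995205e+02 -2.99920630e-02 -1.61394588e+02]
0.8 [280.1, 272.4] 1306
317 [-0.06124677 -0.01210904  0.0008828 ] [-0.05363489  0.01243216  0.00597332] [-0.05804244 -0.00048282  0.00292562]
```

View pics/w6.png

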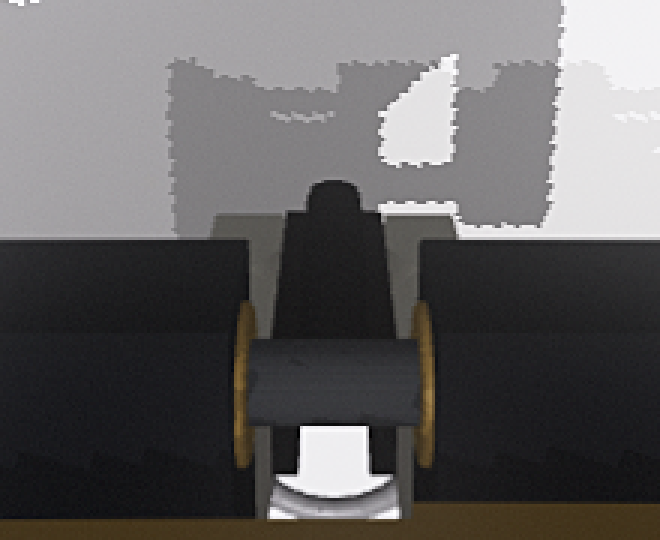

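```bash
python3 - <<'E'
from h import *
Q=np.load('pinQ.npy')
q=least_squares(lambda c:np.maximum(abs(np.hypot(Q[:,0]-c[0],Q[:,1]-c[1])-.02)-.0025,0),[-.041,0]).x
q2=least_squares(lambda c:np.hypot(Q[:,0]-c[0],Q[:,1]-c[1])-.02,[-.041,0],loss='soft_l1',f_scale=.001).x
print(q,q2)
E
```

```text
[-0.04014237  0.00033595] [-0.03935718  0.00050319]
```

Pin held true: grip 9.9 mm wide, arc centre 40.3 mm behind the TCP. Carry it to the entry pose with the tip just left of the staple.

```bash
python3 -m handwheel '[[1,0,0,5,10],[1,0,0,9,20],[1,1,-3,10,30],[1,4,-8,10,40],[1,7,-13,10,50],[1,10,-18,10,60],[1,13,-23,10,70],[1,15,-27,10,80]]'; python3 -m handwheel '[[1,1,-3,0,10],[1,3,-6,0,20],[1,4.5,-8.3,0,30],[1,4.5,-8.3,0,40],[1,4.5,-8.3,0,50],[1,4.5,-8.3,0,60],[1,4.5,-8.3,0,70],[1,4.5,-8.3,0,80.9]]'; python3 -m handwheel '[[1,0,0,0,0],[1,0,0,0,0],[1,0,0,0,0]]'
```

```text
time_s: 17.05
tcp_pos: [0.5485, 0.059, 0.2172]
eef_rot: [179.9, -0.0, -83.7]
contact_force: [0.7, 0.2, -0.6]
gripper_width: 0.0102
gripper_force: 25.0
time_s: 18.05
tcp_pos: [0.5926, -0.0223, 0.2169]
eef_rot: [180.0, 0.2, -2.9]
contact_force: [0.4, -0.3, -0.2]
gripper_width: 0.0102
gripper_force: 25.0
time_s: 18.42
tcp_pos: [0.593, -0.0223, 0.2182]
eef_rot: [180.0, 0.0, -3.4]
contact_force: [0.5, 0.5, -0.7]
gripper_width: 0.0097
gripper_force: 25.0
```

```bash
python3 -m handwheel '[[1,0.26,-0.53,-3,2.9],[1,0.26,-0.53,-7,2.9],[1,0.26,-0.53,-9,2.9],[1,0.26,-0.53,-10,2.9],[1,0.26,-0.53,-10.3,2.9],[1,0.26,-0.53,-10.3,2.9]]'
```

```text
time_s: 19.18
tcp_pos: [0.5962, -0.0274, 0.1163]
eef_rot: [-180.0, -0.1, -0.4]
contact_force: [-0.5, 0.6, -0.4]
gripper_width: 0.0096
gripper_force: 25.0
```

```bash
python3 -m handwheel '[[1,-0.05,0,-0.7,0],[1,-0.05,0,-1.2,0],[1,-0.05,0,-1.6,0],[1,-0.05,0,-1.9,0],[1,-0.05,0,-1.9,0]]'
python3 - <<'E'
from h import *
for n in('wrist','side'):
    s,im,d=cap(n)
    if n=='wrist': a=im[180:400,160:420]
    else:
        c=imaging.get_calibration(n); p=cv2.projectPoints(np.array([[.568,-.011,.091]]),np.array(c['rvec'],float),np.array(c['tvec'],float),np.array([[c['fx'],0,c['cx']],[0,c['fy'],c['cy']],[0,0,1.]]),np.array(c['dist']))[0].ravel(); print(p)
        j,i=int(p[0]),int(p[1]); b=im[i-55:i+55,j-65:j+65]
save('w7.png',np.vstack([cv2.resize(a,(360,300)),cv2.resize(b,(360,300))]))
E
```

```text
time_s: 19.8
tcp_pos: [0.595, -0.0276, 0.0963]
eef_rot: [180.0, 0.0, -0.4]
contact_force: [0.4, -1.0, -0.5]
gripper_width: 0.0098
gripper_force: 25.0
[271.49052058 197.95430703]
```

View pics/w7.png

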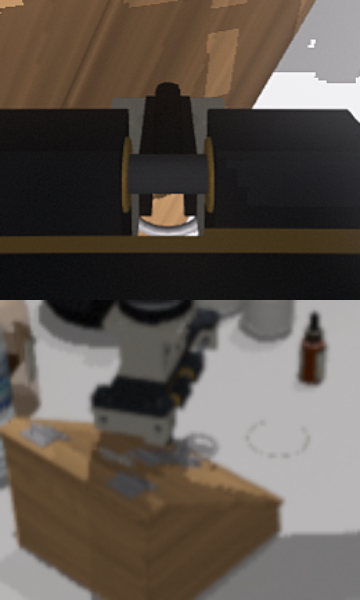

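The lower view shows the ring above the board at (200,445), beside the staple; no contact yet. Next is the shift to the entry.

```bash
python3 -m handwheel '[[1,0.25,-0.1,0.08,0],[1,0.51,-0.21,0.08,0],[1,0.51,-0.21,0.08,0],[1,0.51,-0.21,0.08,0]]'; python3 -m handwheel '[[1,0,-0.17,0,-2.5],[1,-0.02,-0.35,0,-5],[1,-0.04,-0.52,0,-7.5],[1,-0.06,-0.7,0,-10],[1,-0.06,-0.7,0,-10]]'
```

```text
time_s: 20.4
tcp_pos: [0.6002, -0.0297, 0.0973]
eef_rot: [180.0, 0.0, -0.4]
contact_force: [-0.5, -0.0, -1.1]
gripper_width: 0.0099
gripper_force: 25.0
time_s: 21.02
tcp_pos: [0.5996, -0.0367, 0.0974]
eef_rot: [180.0, 0.0, -10.3]
contact_force: [-0.1, 1.1, -1.1]
gripper_width: 0.0097
gripper_force: 25.0
```

```bash
python3 -m handwheel '[[1,-0.04,-0.17,0,-2.5],[1,-0.09,-0.34,0,-5],[1,-0.14,-0.51,0,-7.5],[1,-0.19,-0.68,0,-10],[1,-0.19,-0.68,0,-10]]'; python3 -m handwheel '[[1,-0.07,-0.16,0,-2.5],[1,-0.14,-0.32,0,-5],[1,-0.22,-0.48,0,-7.5],[1,-0.3,-0.64,0,-10],[1,-0.3,-0.64,0,-10]]'
```

```text
time_s: 21.65
tcp_pos: [0.5977, -0.0434, 0.0974]
eef_rot: [-180.0, -0.0, -20.3]
contact_force: [-0.5, 0.3, -0.8]
gripper_width: 0.0102
gripper_force: 25.0
time_s: 22.28
tcp_pos: [0.5948, -0.0498, 0.0974]
eef_rot: [-180.0, -0.0, -30.3]
contact_force: [0.0, -0.8, -1.2]
gripper_width: 0.0103
gripper_force: 25.0
```

```bash
python3 -m handwheel '[[1,-0.19,-0.3,0,-5],[1,-0.4,-0.57,0,-10],[1,-0.64,-0.83,0,-15],[1,-0.9,-1.07,0,-20],[1,-0.9,-1.07,0,-20]]'; python3 -m handwheel '[[1,-0.28,-0.22,0,-5],[1,-0.57,-0.4,0,-10],[1,-0.88,-0.57,0,-15],[1,-1.21,-0.7,0,-20],[1,-1.21,-0.7,0,-20]]'
```

```text
time_s: 22.9
tcp_pos: [0.5857, -0.0606, 0.0974]
eef_rot: [-180.0, -0.0, -50.2]
contact_force: [0.5, 0.1, -1.8]
gripper_width: 0.0098
gripper_force: 25.0
time_s: 23.52
tcp_pos: [0.5737, -0.0674, 0.0974]
eef_rot: [-180.0, -0.0, -70.2]
contact_force: [0.4, -0.5, -0.4]
gripper_width: 0.0099
gripper_force: 25.0
```

Now -70 → -90 → -115.5.

```bash
python3 -m handwheel '[[1,-0.34,-0.1,0,-5],[1,-0.68,-0.18,0,-10],[1,-1.03,-0.23,0,-15],[1,-1.38,-0.24,0,-20],[1,-1.38,-0.24,0,-20]]'; python3 -m handwheel '[[1,-0.35,0.02,0,-5],[1,-0.7,0.06,0,-10],[1,-1.04,0.14,0,-15],[1,-1.38,0.24,0,-20],[1,-1.73,0.38,0,-25.3],[1,-1.73,0.38,0,-25.3]]'
```

```text
time_s: 24.15
tcp_pos: [0.56, -0.0698, 0.0974]
eef_rot: [-180.0, 0.0, -90.1]
contact_force: [1.1, 0.5, 0.4]
gripper_width: 0.0104
gripper_force: 25.0
time_s: 24.9
tcp_pos: [0.5428, -0.066, 0.0975]
eef_rot: [-180.0, 0.0, -115.4]
contact_force: [-0.8, -0.6, -1.0]
gripper_width: 0.0099
gripper_force: 25.0
```

```bash
python3 -m handwheel '[[1,0,0,0.15,0],[1,0,0,0.25,0],[1,0,0,0.25,0]]'
python3 - <<'E'
from h import *
s,im,d=cap('wrist'); 
save('w8.png',cv2.resize(im[160:340,190:370],(600,600),interpolation=cv2.INTER_CUBIC))
E
```

```text
time_s: 25.28
tcp_pos: [0.5424, -0.0663, 0.0998]
eef_rot: [180.0, -0.0, -115.6]
contact_force: [-1.1, -1.0, -2.7]
gripper_width: 0.0099
gripper_force: 25.0
```

View pics/w8.png

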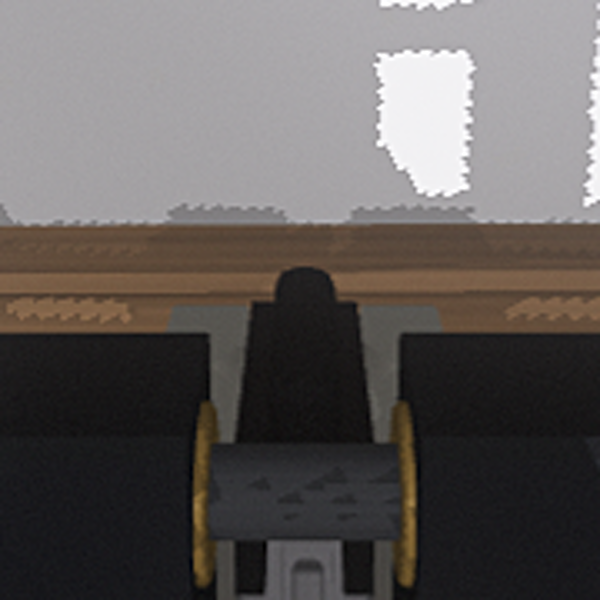

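The staple top shows between the fingers at (305,580), and the downward pull is starting. One more mm up as a feel test.

```bash
python3 -m handwheel '[[1,0,0,0.1,0],[1,0,0,0.1,0]]'; python3 -m handwheel '[[1,0,0,-0.2,0],[1,0,0,-0.35,0],[1,0,0,-0.35,0]]'
```

```text
time_s: 25.58
tcp_pos: [0.5422, -0.0662, 0.1005]
eef_rot: [180.0, -0.0, -115.7]
contact_force: [-0.1, -0.8, -5.7]
gripper_width: 0.0099
gripper_force: 25.0
time_s: 25.95
tcp_pos: [0.5429, -0.066, 0.0975]
eef_rot: [-180.0, 0.0, -115.6]
contact_force: [-0.5, 0.7, -0.2]
gripper_width: 0.0098
gripper_force: 25.0
```

The pin is caught by the eye: 5.7 N down on lifting, free again when lowered. I'll let it pivot down gently under a 3 N grip so it doesn't drop.

```bash
python3 -m handwheel '[[1,0,0,0,0],[1,-0.08,-0.17,-0.5,0],[1,-0.15,-0.32,-1.1,0],[1,-0.15,-0.32,-1.1,0]]' 3
```

```text
time_s: 26.45
tcp_pos: [0.5407, -0.0694, 0.0857]
eef_rot: [180.0, -0.0, -115.7]
contact_force: [-0.5, 1.0, -0.5]
gripper_width: 0.0103
gripper_force: 3.0
```

```bash
python3 -m handwheel '[[1,-0.04,-0.07,-0.5,0],[1,-0.07,-0.13,-1.1,0],[1,-0.07,-0.13,-1.1,0]]'; python3 -m handwheel '[[1,0.01,0.01,-0.5,0],[1,0.01,0.02,-0.8,0],[1,0.01,0.02,-0.8,0]]'
python3 - <<'E'
from h import *
for n in ('side','scene'):
    s,im,d=cap(n); save(n+'9.png',im)
    for f in finder.cut_out(n,'curved_pin')[:1]: print(n,f['p'],f['pixel'],np.median(tobox(pts(n,s,d,f['region']),B),0))
E
```

```text
time_s: 26.82
tcp_pos: [0.54, -0.0707, 0.0748]
eef_rot: [180.0, -0.0, -115.7]
contact_force: [0.6, 0.7, -0.3]
gripper_width: 0.0099
gripper_force: 3.0
time_s: 27.2
tcp_pos: [0.5404, -0.0704, 0.0671]
eef_rot: [180.0, -0.0, -115.6]
contact_force: [0.2, -0.3, -0.5]
gripper_width: 0.0097
gripper_force: 3.0
side 0.6 [280.1, 193.7] [-0.10100961  0.0046423   0.08201144]
```

```bash
python3 -m handwheel '[[0.85,0,0,0,0],[0.7,0,0,0,0],[0.6,0,0,0,0],[0.5,0,0,0,0],[0.5,0,0,0,0],[0.5,0,0,0,0]]'; python3 -m handwheel '[[0.5,0,0,1,0],[0.5,0,0,3,0],[0.5,0,0,6,0],[0.5,0,0,10,0],[0.5,1,2,14,0],[0.5,3,6,16,0],[0.5,3,6,16,0]]'
python3 - <<'E'
from h import *
s,im,d=cap('wrist'); save('w10.png',cv2.resize(im[20:300,100:460],(770,600),interpolation=cv2.INTER_CUBIC)); print(s['tcp_pos'])
P=pts('wrist',s,d,d>0); Q=tobox(P-[0,0,.002],B)
x,y,z=Q.T; u=(x+.103)*.847+(z-.05)*.531; n=-(x+.103)*.531+(z-.05)*.847
f=finder.cut_out('wrist','curved_pin')[0]; print(f['p'],f['pixel'])
q=tobox(pts('wrist',s,d,f['region'])-[0,0,.002],B);x,y,z=q.T;uu=(x+.103)*.847+(z-.05)*.531; nn=-(x+.103)*.531+(z-.05)*.847
print('u',np.percentile(uu,[2,50,98]),'y',np.percentile(y,[2,50,98]),'n',np.percentile(nn,[2,50,98]))
for nm in('dropper','bottle_tall'):
    for f in finder.cut_out('wrist',nm)[:1]: print(nm,f['p'],np.median(pts('wrist',s,d,f['region']),0))
E
```

```text
time_s: 28.15
tcp_pos: [0.5405, -0.0704, 0.0674]
eef_rot: [180.0, -0.0, -115.7]
contact_force: [0.2, 0.2, -0.8]
gripper_width: 0.0436
gripper_force: 0.0
time_s: 29.02
tcp_pos: [0.5725, -0.0084, 0.2301]
eef_rot: [-179.8, 0.2, -115.5]
contact_force: [-0.3, -0.3, -0.8]
gripper_width: 0.0438
gripper_force: 0.0
[ 0.57248038 -0.00843557  0.23008445]
0.91 [284.9, 152.3]
u [-0.01218375  0.02262773  0.06221936] y [-0.02031979  0.00210007  0.02145591] n [-0.00067483  0.00932843  0.0344582 ]
bottle_tall 0.3 [ 0.54670448 -0.03924188  0.08008669]
```

View pics/w10.png

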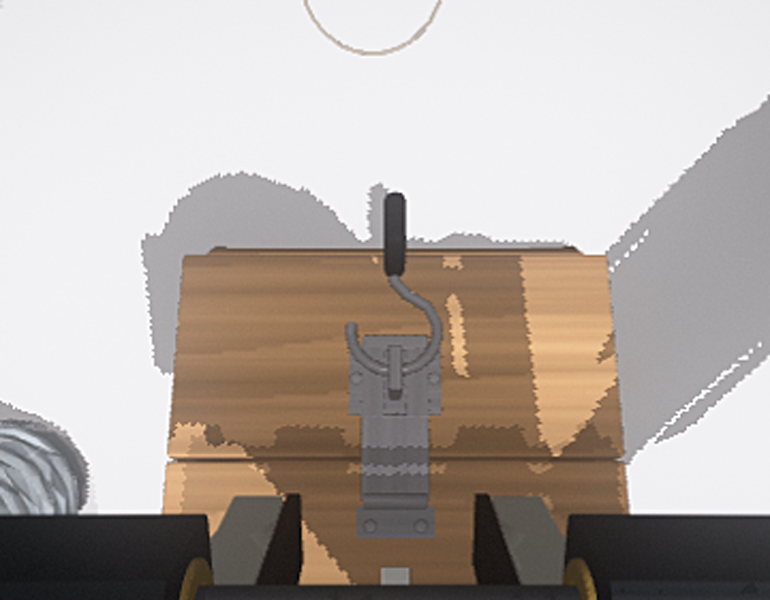

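The pin passes through the staple at (395,368), round the middle of its bend, and its grip rests at the front edge (395,235). The strap is flat, the lid is shut and the gripper is clear, so I'm handing it in.

```bash
python3 -c "
from plant import r
print(r.close_job())"
```

```text
the job is handed in; nothing more can be done
None
```

The box is locked and the job is handed in: the lid is shut, the strap lies flat over the staple, and the pin hangs on its own with the staple round the middle of its bend. The closing press on the lid briefly reached 16 N, and I did not look again at the loose items round the box before handing in.

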